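Hold the mill ready over the mortar

ROBOT

A 6-joint arm with a two-finger parallel gripper is mounted at the origin on a cart in front of the work surface, level with it; the furniture and walls round the work are solid. World frame = base frame: x ahead of the robot, y to its left, z up, the work surface at z = 0. Lengths are in mm, angles in rad, forces in N, time in s.
With the tool pointing down it reaches from about 350 to 775 mm from the base axis. Payload 7.3 kg.
Tool frame: the origin (TCP) lies at the centre of the arm's flange, where the gripper is bolted on; the fingertips stand 178 mm ahead of it and the grasp point (between the pads) lies 159 mm ahead of it; z points along the fingers, y is the direction in which the jaws open and shut (so a half turn about z gives the same grasp; the last joint's range is limited). The gripper opens to 92 mm and grips with 3 to 60 N. Pads are 19 mm wide; open, the fingers measure 130 mm over their backs; the gripper's body (75 mm by 190 mm) begins 47 mm behind the grasp point.
Start: joints at [0.985, 0.342, 1.524, -0, 1.275, -0.146], TCP at [223.503, 475.052, 404.741] pointing down, gripper open.
Joint ranges: [-2.53, 2.53], [-0.77, 2.02], [0.04, 2.7], [-1, 4.14], [0.28, 2.66], [-3.11, 3.11]. Speed limits (rad/s): [2.57, 2.57, 3.14, 3.14, 3.14, 3.14].

INTERFACE

Orientations are given as [roll, pitch, yaw] about the fixed x, y, z axes, in that order (R = Rz(yaw) Ry(pitch) Rx(roll)).
In Python, from plant import get_obs, capture, close_job gives the robot as it stands. The module is installed in compiled form; this text tells all that it offers.
- The arm moves only by the shell command python3 -m pendant 'ROWS'. ROWS is JSON, a list of rows, each a list of 3 entries, a list of its own where there are three numbers: the shift along the tool's x, y, z in m, then the turn, a rotation vector about the tool's x, y, z in rad, then the finger opening in m, from 0 to 0.0918. In form: [[[tx, ty, tz], [wx, wy, wz], fingers], ...]. A call has 1 to 10 rows; each row is the pose to reach, as a shift and turn from the pose commanded when the call began, along the tool's axes at that moment; what a row does not reach only later rows make up. A row lasts 1/12 s, in which the tool goes at most 41.7 mm and 7.16 degrees, less where a joint would pass 70% of its speed; a pose out of reach is approached as far as the arm can. A call with a gripper value outside its range is refused whole. The fingers move at their own pace and stop on an object; the grip force is fixed at half the most. Time passes only in rows, so rows that repeat a pose let the fingers close. It gives the time, the measured TCP pose, the force and the opening at its end, in the units of the state.
- get_obs(): the state, without advancing time (a new reading comes with each control period).
- capture(name): name is "scene" or "top"; returns a dict with "color" (420x560x3 uint8, red, green, blue), "mtx" (3x3 intrinsics, pixels), "dist" ([k1, k2, p1, p2, k3] as OpenCV has them; the pictures are not rectified), "rvec" (rotation vector, rad) and "tvec" (3), from world to camera coordinates, as OpenCV has them. Camera axes: x right, y down, z forward; pixel columns grow to the right and rows downward; lengths in mm; the calibration is good to about 2 mm. A picture is of the moment at which its call begins. There is no depth.
- close_job(): hands the job in, once; it reports no verdict.
The state is a dict: "time": time; "joint_positions": joint angles; "dq": joint speeds; "tau": joint torques, N m; "tool_pos": TCP position; "tcp_rot": TCP orientation; "contact_force": force on the tool from outside, world axes, zero at the start; "moment": the same for the moment, N m; "grip_width": finger opening in mm.
Only numpy, scipy, OpenCV 4.12 (cv2) and the standard library are available. Lean on these libraries where they do the work, as an engineer would, in place of code of your own. Each camera call takes 0.05 s, during which the arm holds its last target. There are 200 camera calls.

TASK

The metal cap on top of the tall battery mill stands a little proud: press it down fully home. Then take the mill by its barrel, lift it over the row of things standing between it and the mortar without disturbing them, and hold it upright over the middle of the mortar with its foot two or three centimetres above the rim, not touching the mortar. Finish while still holding it there, keeping still; do not put it down.

Things in the scene. Friction and masses are not known exactly. Their poses are not given: they have to be found in the camera images.
- mill: tall white battery mill, a loose upright round thing on the worktop left of the hob and of the row: barrel 54 mm in diameter from 83 to 200 mm above its foot (the place to grip), clear hopper 52 mm wide below that, about 0.35 kg. Origin: centre of its foot (underside); z up along its axis. With its cap it is 218 mm tall when the cap is proud, 212 mm when the cap is home. The barrel does not twist
- mill_cap (a joint): how far the mill's cap has been pressed down, m: 0 = fully proud (6 mm), 0.006 = fully home. It slides along the mill's axis, resists with about 5 N of friction and stays where it is left
- mill_cap_top (a point): centre of the flat top of the cap, a brushed metal disc 51 mm in diameter and 9 mm thick on a black neck, on the mill's axis at the very top; 218 mm above the mill's foot when proud, 212 mm when home
- mortar: dark stone mortar, a loose open bowl 115 mm in outer diameter and 90 mm tall, 0.9 kg, standing with the row on the black glass hob, which is switched off and whose top is 5 mm above the worktop. Origin: centre of its underside; z up
- mortar_rim (a point): centre of the mortar's mouth, level with its rim, 90 mm above the hob; the mouth is about 80 mm across inside
- glass: clear drinking glass 80 mm in diameter, 91 mm tall, the middle one of the row of three between mill and mortar; origin: centre of its underside
- spice_jar: small glass spice jar with a black cap (one like it stands far back by the canisters, not part of the job), 45 mm in diameter, 105 mm tall, at the near or far end of the row, about 90 mm from the glass; origin: centre of its underside
- garlic: garlic bulb, 56 mm wide, 56 mm tall, at the other end of the row, about 90 mm from the glass; origin: centre of its underside
Mind the look-alikes: they are no part of the job. What is shaped like the glass but red or yellow is not meant. Of the things that look like the mill, the larger one is meant.

How it is judged:
By the outcome, as a careful person would: the job done as asked, in the order asked, and still so for the second after the job is handed in, while the arm keeps its last pose, push and grip.
It also fails if it takes over 43 s, if anything falls off the work surface, if the arm or the gripper's body presses on something with over 40 N, if the wrist force passes 120 N, or if a joint passes its speed limit or range.

## Working session

There is one attempt and no reset: what is moved stays moved. The work goes in short steps, Python scripts to look and compute and a shell command to move; the robot and the scene stay as the last step left them, time stands still between calls to the robot, and variables do not carry over. Pictures are saved under pics/ and viewed, about 8 in all and at most 12, crops included, and the job is handed in when it is done.

```bash
mkdir -p pics
python3 - <<'E'
from plant import get_obs,capture
import cv2,pickle
print(get_obs())
for n in("scene","top"):
    d=capture(n);pickle.dump(d,open(f"pics/{n}0.pkl","wb"))
    cv2.imwrite(f"pics/{n}0.png",cv2.resize(d["color"][:,:,::-1],(800,600)))
    R=cv2.Rodrigues(d["rvec"])[0];print(n,-R.T@d["tvec"].ravel(),R[2],d["mtx"],d["dist"])
E
```

```text
{'time': 0.0, 'joint_positions': array([ 9.85014240e-01,  3.42715205e-01,  1.52501328e+00, -4.16790389e-06,
        1.27540450e+00, -1.45970471e-01]), 'dq': array([ 1.49062363e-04,  8.39366333e-05,  9.06690109e-04, -6.53749441e-04,
       -2.17683181e-03,  7.32728920e-04]), 'tau': array([-7.75753870e-04, -4.31237733e+01, -2.44214952e+01,  7.16699171e-02,
        5.59849106e-02, -1.13953890e-04]), 'tool_pos': array([223.41880009, 474.93761069, 404.04996124]), 'tcp_rot': array([-3.14006812e+00, -2.20103173e-04,  2.70178209e+00]), 'contact_force': array([ 0.56730311, -0.13633637, -0.00755388]), 'moment': array([ 0.03329217, -0.0449663 , -0.02833273]), 'grip_width': 91.41135146802124}
scene [ 121.90172482 -910.56628706  703.55582262] [ 0.36000259  0.78792788 -0.49956761] [[427.09449449   0.         275.2021986 ]
 [  0.         427.09449449 196.71274984]
 [  0.           0.           1.        ]] [0.0311891 0.        0.        0.        0.       ]
top [-115.8316636    90.93975308 1497.74184806] [ 0.4344749  -0.08915671 -0.89626036] [[514.00842302   0.         279.12516914]
 [  0.         514.00842302 204.68733305]
 [  0.           0.           1.        ]] [-0.18684336  0.          0.          0.          0.        ]
```

View pics/scene0.png

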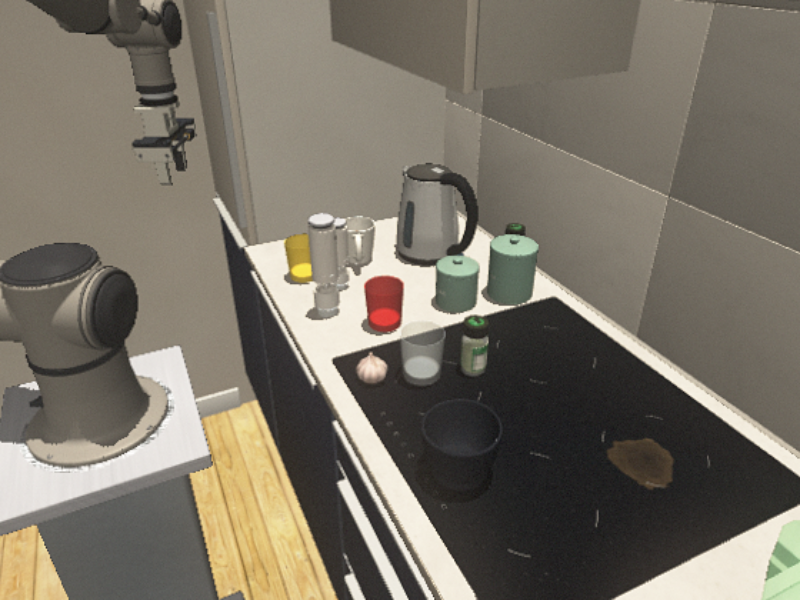

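View pics/top0.png

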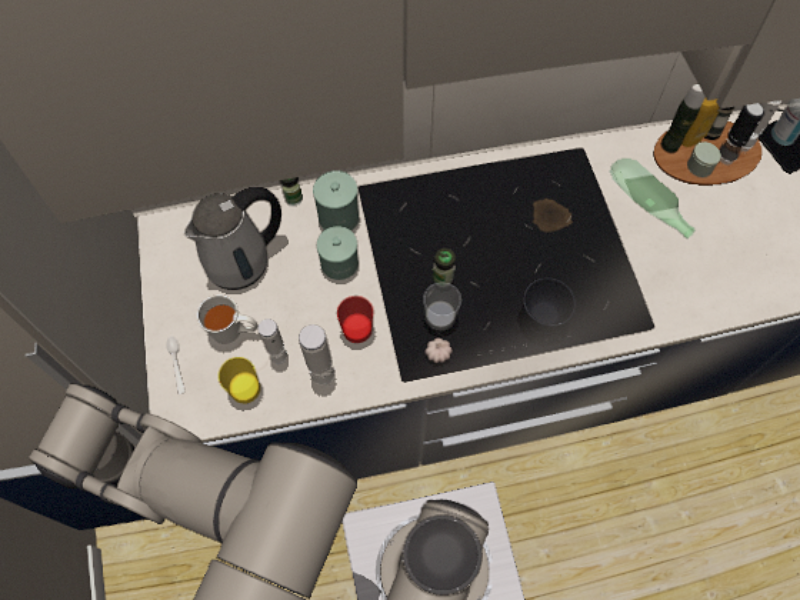

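The scene view shows two mills: the larger at (322,220)–(326,315) and a smaller one at (341,222)–(341,288). In the top view they are at (313,335) and (269,328). The larger, nearer one fits the description. The row is garlic (372,370), glass (422,355) and spice jar (475,345), with the mortar at (461,440). The red and yellow glasses and the small jar by the canisters are decoys. I'll confirm this in an enlarged crop.

Run:
```python
import cv2,pickle,numpy as np
S=pickle.load(open("pics/scene0.pkl","rb"))["color"][:,:,::-1];T=pickle.load(open("pics/top0.pkl","rb"))["color"][:,:,::-1]
def c(I,x,y,w,h,f):
    o=cv2.resize(I[y:y+h,x:x+w],None,fx=f,fy=f,interpolation=cv2.INTER_CUBIC)
    for i in range(0,w,10):
        cv2.line(o,(i*f,0),(i*f,4 if i%50 else 12),(0,0,255),1)
        if i%20==0:cv2.putText(o,str(x+i),(i*f,14),0,.35,(0,0,255))
    for j in range(0,h,10):
        cv2.line(o,(0,j*f),(4,j*f),(0,0,255),1)
        if j%20==0 and j:cv2.putText(o,str(y+j),(5,j*f+4),0,.35,(0,0,255))
    return o
a=np.hstack([c(S,200,145,80,80,5),c(T,175,220,80,60,5)[:300].copy() if 0 else c(T,170,215,80,80,5)])
b=np.hstack([c(S,240,215,133,66,3)[:198,:399],c(T,285,165,133,66,3)[:198,:399]])
b=cv2.copyMakeBorder(b,0,0,0,2,0)
cv2.imwrite("pics/crop0.png",np.vstack([a,b]))
```

```text
(no output)
```

View pics/crop0.png

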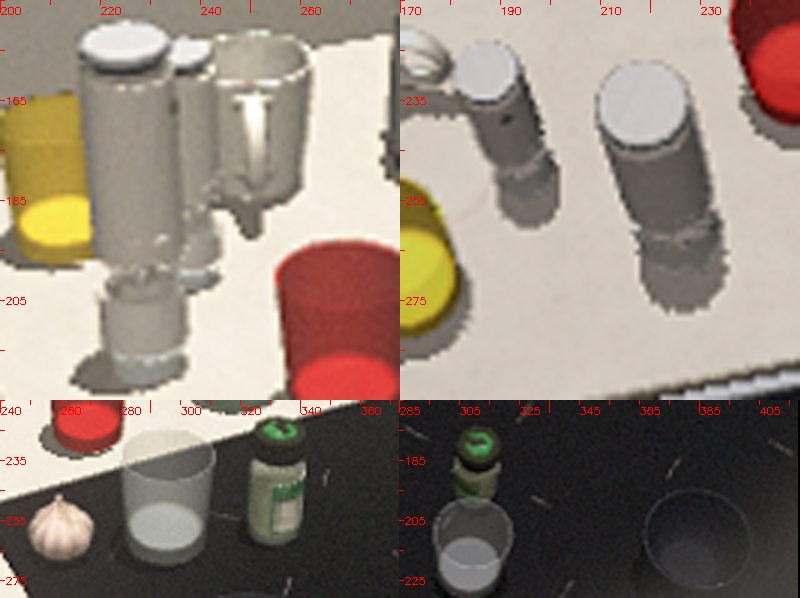

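The crop confirms it: the mill at scene (225,154), top (219,236) is clearly the larger, with a cap disc about twice the area of the one at scene (238,155), top (187,229). Next I triangulate.

```bash
cat > tri.py <<'E'
import cv2,numpy as np
def tri(S,T,ps,pt):
    P=[];U=[]
    for d,p in((S,ps),(T,pt)):
        P.append(np.c_[cv2.Rodrigues(d["rvec"])[0],np.ravel(d["tvec"])])
        U.append(cv2.undistortPoints(np.array([[p]],float),d["mtx"],d["dist"]).reshape(2,1))
    X=cv2.triangulatePoints(P[0],P[1],U[0],U[1]).ravel();X=X[:3]/X[3]
    err=[np.round(proj(d,X)-p,1) for d,p in((S,ps),(T,pt))]
    return X,err
def proj(d,X): return cv2.projectPoints(np.array([X],float),d["rvec"],d["tvec"],d["mtx"],d["dist"])[0].ravel()
E
python3 - <<'E'
import pickle,numpy as np
from tri import *
S=pickle.load(open("pics/scene0.pkl","rb"));T=pickle.load(open("pics/top0.pkl","rb"))
for n,a,b in(("cap",(225,153.6),(219,235.8)),("foot",(229.3,217.5),(226.8,271.5)),("mortar rim",(322.7,301),(384.2,211.3)),("glass rim",(296.3,233.3),(309.3,206.7)),("spice top",(334,225),(311,180)),("garlic tip",(259.7,247.3),(306,243))):
    X,e=tri(S,T,a,b);print(n,X.round(1),e)
E
```

```text
cap [449.9 142.5 212.9] [array([-0.2,  0.1]), array([-0. , -0.2])]
foot [437.5 147.   -5.7] [array([-3.9,  2.2]), array([-0.8, -4.6])]
mortar rim [ 478.2 -360.2   83.8] [array([ 0.5, -0.3]), array([0. , 0.4])]
glass rim [ 535.1 -136.3   94.4] [array([ 1. , -0.6]), array([0.1, 1. ])]
spice top [ 623.  -162.2  106.5] [array([-0.6,  0.3]), array([-0. , -0.5])]
garlic tip [ 442.7 -105.2   56.4] [array([-1. ,  0.6]), array([-0.1, -1. ])]
```

```bash
cat > ov.py <<'E'
import cv2,numpy as np
def ov(d,boxes,circs,f):
    out=[]
    I=d["color"][:,:,::-1]
    for x,y,w,h in boxes:
        o=cv2.resize(I[y:y+h,x:x+w],None,fx=f,fy=f,interpolation=cv2.INTER_CUBIC)
        o=np.clip((o/255.)**.6*255,0,255).astype(np.uint8)
        for (cx,cy,cz,r,col) in circs:
            t=np.linspace(0,2*np.pi,60);X=np.c_[cx+r*np.cos(t),cy+r*np.sin(t),0*t+cz]
            p=cv2.projectPoints(X,d["rvec"],d["tvec"],d["mtx"],d["dist"])[0].reshape(-1,2)
            cv2.polylines(o,[np.int32(((p-[x,y]+.5)*f))],True,col,1)
        out.append(o)
    return np.hstack(out)
E
python3 - <<'E'
import pickle
from tri import *;from ov import *
S=pickle.load(open("pics/scene0.pkl","rb"));T=pickle.load(open("pics/top0.pkl","rb"))
print("small",tri(S,T,(238,155.4),(187.4,229)),"red",tri(S,T,(268.5,199),(248.5,214)))
C=[(450,142.5,218,25.5,(0,0,255)),(450,142.5,0,26,(0,200,0)),(478,-360,95,57.5,(0,0,255)),(478,-360,95,40,(255,255,0)),(478,-360,5,40,(0,200,0))]
cv2.imwrite("pics/ov0.png",np.vstack([ov(S,[(195,145,75,75),(285,270,75,75)],C,4),ov(T,[(185,220,75,75),(345,180,75,75)],C,4)]))
E
```

```text
small (array([516.45063817, 230.4252126 , 157.10208902]), [array([-0.7,  0.4]), array([-0.1, -0.9])]) red (array([545.79795683,  49.28890453,  95.07902727]), [array([ 2. , -1.2]), array([0.1, 2.2])])
```

View pics/ov0.png

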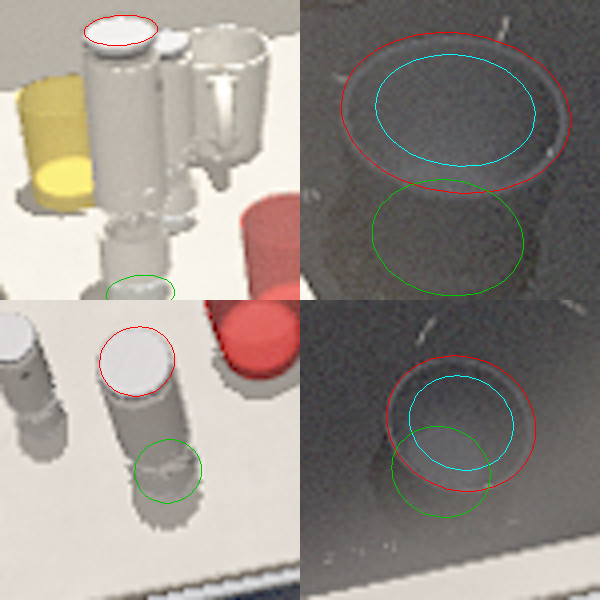

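The overlay fits: cap at (450, 142.5), mortar at (478, −360). The small mill is 109 mm away, clear of the open fingers. I close the fingers and move above the cap.

```bash
python3 -m pendant '[[[-0.010,-0.006,-0.016],[0,0,0],0],[[-0.038,-0.022,-0.016],[0,0,0],0],[[-0.070,-0.041,-0.016],[0,0,0],0],[[-0.105,-0.062,-0.016],[0,0,0],0],[[-0.140,-0.083,-0.016],[0,0,0],0],[[-0.175,-0.103,-0.016],[0,0,0],0],[[-0.210,-0.124,-0.016],[0,0,0],0],[[-0.245,-0.145,-0.016],[0,0,0],0],[[-0.280,-0.165,-0.016],[0,0,0],0],[[-0.310,-0.183,-0.016],[0,0,0],0]]'
python3 -m pendant '[[[-0.022,-0.013,0],[0,0,0],0],[[-0.0345,-0.0204,0],[0,0,0],0],[[-0.0365,-0.0214,0],[0,0,0],0],[[-0.0365,-0.0214,0],[0,0,0],0],[[-0.0365,-0.0214,0],[0,0,0],0]]'
```

```text
time: 0.93
tool_pos: [427.0, 175.3, 420.6]
tcp_rot: [-3.141, 0.0, 2.701]
contact_force: [1.1, -0.2, 1.4]
grip_width: 29.6
time: 1.35
tool_pos: [449.6, 143.0, 420.5]
tcp_rot: [-3.142, -0.001, 2.702]
contact_force: [0.2, -0.5, -0.6]
grip_width: 0.8
```

```bash
python3 -m pendant '[[[0,0,0.006],[0,0,0],0],[[0,0,0.013],[0,0,0],0],[[0,0,0.018],[0,0,0],0],[[0,0,0.021],[0,0,0],0],[[0,0,0.022],[0,0,0],0],[[0,0,0.023],[0,0,0],0],[[0,0,0.024],[0,0,0],0],[[0,0,0.025],[0,0,0],0],[[0,0,0.025],[0,0,0],0]]'
python3 -m pendant '[[[0,0,0.001],[0,0,0],0],[[0,0,0.002],[0,0,0],0],[[0,0,0.002],[0,0,0],0]]'
python3 -m pendant '[[[0,0,0.001],[0,0,0],0],[[0,0,0.002],[0,0,0],0],[[0,0,0.002],[0,0,0],0]]'
```

```text
time: 2.1
tool_pos: [450.0, 142.6, 395.8]
tcp_rot: [3.141, 0.0, 2.702]
contact_force: [-0.7, -1.0, 0.3]
grip_width: 0.5
time: 2.35
tool_pos: [450.1, 142.6, 394.1]
tcp_rot: [3.141, 0.001, 2.702]
contact_force: [-0.0, -0.2, 4.9]
grip_width: 0.3
time: 2.6
tool_pos: [450.0, 142.6, 391.7]
tcp_rot: [3.141, 0.0, 2.702]
contact_force: [-0.3, 0.0, 4.1]
grip_width: 0.5
```

Contact came at about 395 mm with 5 N. I keep pressing until it reaches the stop.

```bash
python3 -m pendant '[[[0,0,0.001],[0,0,0],0],[[0,0,0.002],[0,0,0],0],[[0,0,0.002],[0,0,0],0]]'
python3 -m pendant '[[[0,0,0.001],[0,0,0],0],[[0,0,0.001],[0,0,0],0],[[0,0,0.001],[0,0,0],0]]'
```

```text
time: 2.85
tool_pos: [450.1, 142.6, 389.7]
tcp_rot: [3.141, 0.0, 2.702]
contact_force: [-1.5, -0.5, 4.4]
grip_width: 0.0
time: 3.1
tool_pos: [450.3, 142.6, 389.6]
tcp_rot: [3.14, 0.002, 2.702]
contact_force: [-0.0, 0.2, 11.9]
grip_width: 0.6
```

```bash
python3 -m pendant '[[[0,0,0.001],[0,0,0],0],[[0,0,0.0015],[0,0,0],0],[[0,0,0.0015],[0,0,0],0],[[0,0,0.0015],[0,0,0],0]]'
```

```text
time: 3.43
tool_pos: [450.6, 142.7, 389.6]
tcp_rot: [3.138, 0.005, 2.702]
contact_force: [-0.3, -0.0, 19.8]
grip_width: 0.5
```

It is home: 20 N gives no further motion, and the tips are at 211.6 mm. I retreat, open the fingers and check that the mill hasn't shifted.

```bash
python3 -m pendant '[[[0,0,-0.004],[0,0,0],0],[[0,0,-0.015],[0,0,0],0.0],[[0,0,-0.035],[0,0,0],0.09],[[0,0,-0.048],[0,0,0],0.09],[[0,0,-0.053],[0,0,0],0.09],[[0,0,-0.053],[0,0,0],0.09],[[0,0,-0.053],[0,0,0],0.09],[[0,0,-0.053],[0,0,0],0.09],[[0,0,-0.053],[0,0,0],0.09]]'
python3 - <<'E'
from plant import capture
from ov import *
S=capture("scene");T=capture("top")
C=[(450,142.5,212,25.5,(0,0,255)),(450,142.5,0,26,(0,200,0))]
cv2.imwrite("pics/ov1.png",np.hstack([ov(S,[(185,105,100,120)],C,4),ov(T,[(175,180,100,120)],C,4)]))
E
```

```text
time: 4.18
tool_pos: [449.9, 142.6, 439.1]
tcp_rot: [-3.141, -0.002, 2.702]
contact_force: [-0.5, 0.0, 1.1]
grip_width: 42.5
```

View pics/ov1.png

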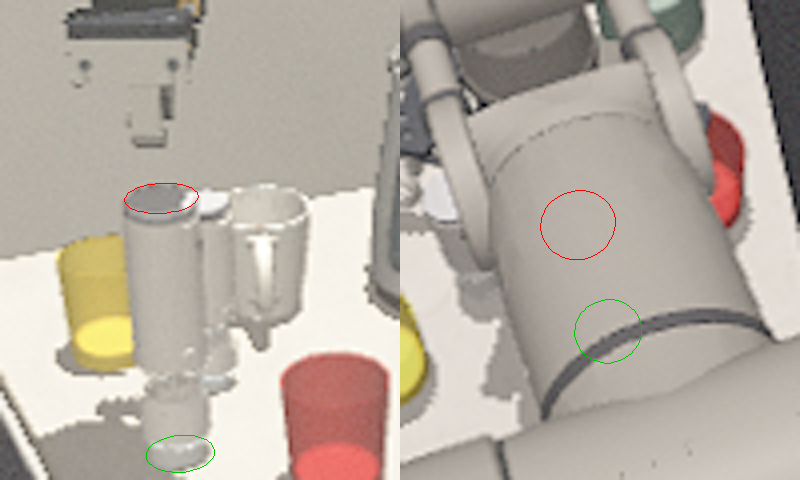

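The scene view shows the cap at (161,198) flush on the barrel, matching the 212 mm outline, with the foot in place at (180,453). I finish opening, go down over the barrel and stop with the grasp point at 175 mm.

```bash
python3 -m pendant '[[[0,0,0],[0,0,0],0.0915],[[0,0,0],[0,0,0],0.0915],[[0,0,0],[0,0,0],0.0915],[[0,0,0],[0,0,0],0.0915],[[0,0,0],[0,0,0],0.0915],[[0,0,0.005],[0,0,0],0.0915]]'
python3 -m pendant '[[[0,0,0.012],[0,0,0],0.0915],[[0,0,0.027],[0,0,0],0.0915],[[0,0,0.042],[0,0,0],0.0915],[[0,0,0.057],[0,0,0],0.0915],[[0,0,0.072],[0,0,0],0.0915],[[0,0,0.085],[0,0,0],0.0915],[[0,0,0.094],[0,0,0],0.0915],[[0,0,0.099],[0,0,0],0.0915],[[0,0,0.100],[0,0,0],0.0915],[[0,0,0.100],[0,0,0],0.0915]]'
```

```text
time: 4.78
tool_pos: [450.2, 142.6, 435.9]
tcp_rot: [3.14, 0.002, 2.702]
contact_force: [-0.1, 0.3, 0.9]
grip_width: 89.1
time: 5.62
tool_pos: [450.1, 142.6, 335.3]
tcp_rot: [3.142, 0.0, 2.702]
contact_force: [0.7, -0.0, -0.2]
grip_width: 91.5
```

```bash
python3 -m pendant '[[[0,0,0],[0,0,0],0.04],[[0,0,0],[0,0,0],0.04],[[0,0,0],[0,0,0],0.04],[[0,0,0],[0,0,0],0.04],[[0,0,0],[0,0,0],0.03],[[0,0,0],[0,0,0],0.02],[[0,0,0],[0,0,0],0.01],[[0,0,0],[0,0,0],0.0],[[0,0,0],[0,0,0],0.0],[[0,0,0],[0,0,0],0.0]]'
python3 -m pendant '[[[0,0,-0.004],[0,0,0],0],[[0,0,-0.012],[0,0,0],0],[[0,0,-0.025],[0,0,0],0],[[0,0,-0.038],[0,0,0],0],[[0,0,-0.050],[0,0,0],0],[[0,0,-0.056],[0,0,0],0],[[0,0,-0.060],[0,0,0],0],[[0,0,-0.060],[0,0,0],0]]'
```

```text
time: 6.45
tool_pos: [450.1, 142.6, 335.3]
tcp_rot: [3.141, 0.0, 2.702]
contact_force: [-0.0, 0.0, 1.3]
grip_width: 54.1
time: 7.12
tool_pos: [450.0, 142.6, 395.9]
tcp_rot: [3.141, 0.001, 2.702]
contact_force: [-0.6, 0.3, -3.1]
grip_width: 54.0
```

```bash
python3 -m pendant '[[[0,0,-0.006],[0,0,0],0],[[0,0,-0.018],[0,0,0],0],[[0,0,-0.033],[0,0,0],0],[[0,0,-0.048],[0,0,0],0],[[0,0,-0.063],[0,0,0],0],[[0,0,-0.078],[0,0,0],0],[[0,0,-0.090],[0,0,0],0],[[0,0,-0.097],[0,0,0],0],[[0,0,-0.100],[0,0,0],0],[[0,0,-0.100],[0,0,0],0]]'
python3 - <<'E'
from plant import capture,get_obs
from ov import *
S=capture("scene");T=capture("top");print(get_obs()["joint_positions"])
C=[(450,142.5,372,25.5,(0,0,255)),(450,142.5,160,26,(0,200,0))]
cv2.imwrite("pics/ov2.png",np.hstack([ov(S,[(175,55,130,180)],C,3),ov(T,[(165,150,130,180)],C,3)]))
E
```

```text
time: 7.95
tool_pos: [450.0, 142.6, 495.3]
tcp_rot: [3.141, 0.0, 2.702]
contact_force: [0.1, 0.5, -3.4]
grip_width: 53.9
[ 1.44198170e-01  1.85388025e-01  1.49022365e+00  4.07176317e-05
  1.46755963e+00 -9.86819094e-01]
```

View pics/ov2.png

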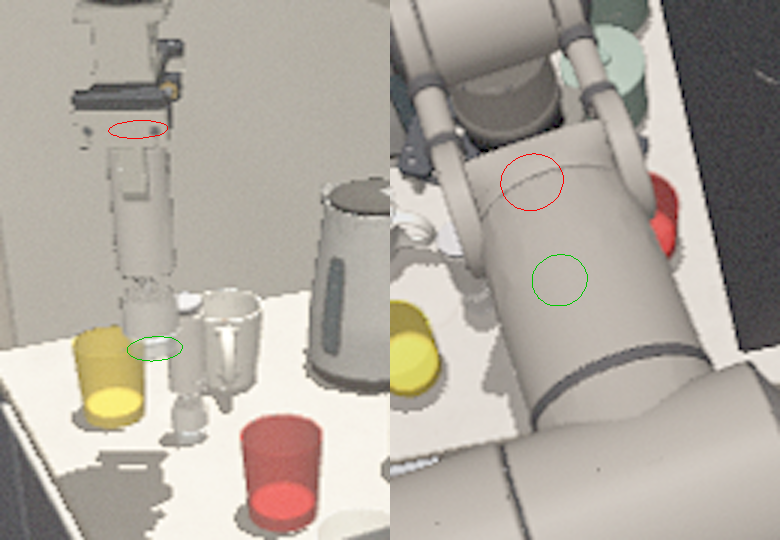

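The mill is held upright and its foot is at (153,348), matching the predicted 160 mm outline. Now I traverse over the row.

```bash
python3 -m pendant '[[[-0.002,-0.004,0],[0,0,0],0],[[-0.007,-0.013,0],[0,0,0],0],[[-0.015,-0.028,0],[0,0,0],0],[[-0.025,-0.046,0],[0,0,0],0],[[-0.035,-0.065,0],[0,0,0],0],[[-0.045,-0.083,0],[0,0,0],0],[[-0.055,-0.102,0],[0,0,0],0],[[-0.065,-0.120,0],[0,0,0],0],[[-0.075,-0.139,0],[0,0,0],0],[[-0.085,-0.157,0],[0,0,0],0]]'
python3 -m pendant '[[[-0.010,-0.0185,0],[0,0,0],0],[[-0.020,-0.037,0],[0,0,0],0],[[-0.030,-0.0555,0],[0,0,0],0],[[-0.040,-0.074,0],[0,0,0],0],[[-0.050,-0.0925,0],[0,0,0],0],[[-0.060,-0.111,0],[0,0,0],0],[[-0.070,-0.1295,0],[0,0,0],0],[[-0.080,-0.148,0],[0,0,0],0],[[-0.090,-0.1665,0],[0,0,0],0],[[-0.100,-0.185,0],[0,0,0],0]]'
python3 -m pendant '[[[-0.010,-0.0185,0],[0,0,0],0],[[-0.020,-0.037,0],[0,0,0],0],[[-0.030,-0.0555,0],[0,0,0],0],[[-0.039,-0.073,0],[0,0,0],0],[[-0.047,-0.087,0],[0,0,0],0],[[-0.052,-0.096,0],[0,0,0],0],[[-0.0543,-0.1007,0],[0,0,0],0],[[-0.0543,-0.1007,0],[0,0,0],0],[[-0.0543,-0.1007,0],[0,0,0],0]]'
python3 - <<'E'
from plant import capture,get_obs
from ov import *
import pickle
o=get_obs();print(o["joint_positions"],o["tool_pos"])
S=capture("scene");T=capture("top");pickle.dump((S,T),open("pics/s3.pkl","wb"))
x,y,z=o["tool_pos"];f=z-335.3
C=[(x,y,f+212,25.5,(0,0,255)),(x,y,f,26,(0,200,0)),(478,-360,95,57.5,(0,0,255)),(478,-360,95,40,(255,255,0))]
cv2.imwrite("pics/ov3.png",np.hstack([ov(S,[(225,150,140,200)],C,3),ov(T,[(280,120,120,200)],C,3)]))
E
```

```text
time: 8.88
tool_pos: [459.7, -37.6, 494.9]
tcp_rot: [-3.141, -0.001, 2.701]
contact_force: [0.4, 0.5, -2.9]
grip_width: 54.2
time: 9.72
tool_pos: [471.2, -247.5, 494.7]
tcp_rot: [-3.142, -0.001, 2.701]
contact_force: [0.4, 0.1, -3.6]
grip_width: 54.0
time: 10.47
tool_pos: [477.9, -359.7, 495.0]
tcp_rot: [3.141, -0.001, 2.702]
contact_force: [0.8, -0.1, -2.5]
grip_width: 54.0
[-7.73352589e-01  4.35952649e-01  1.13534344e+00  3.67537134e-04
  1.57110798e+00 -1.90427288e+00] [ 477.8950938  -359.67897381  494.98354046]
```

View pics/ov3.png

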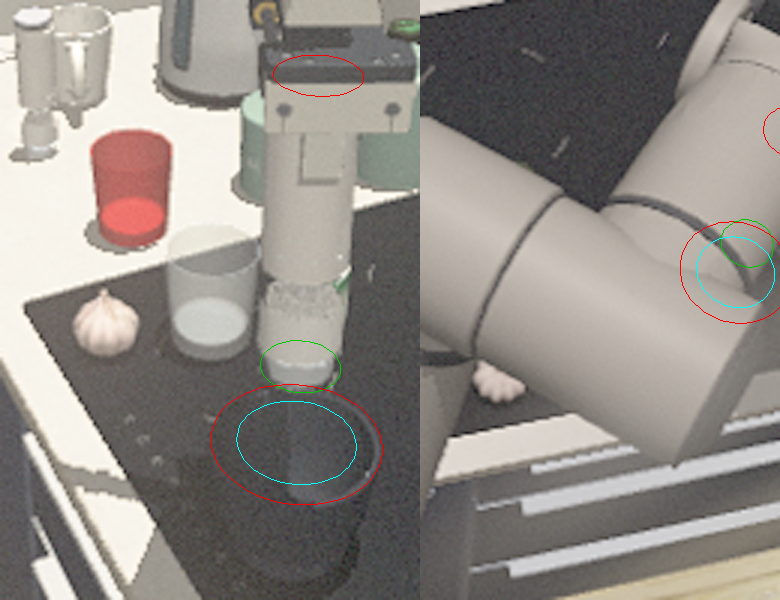

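The row is undisturbed: garlic (105,325) and glass (213,290) stand where they were. The mill's foot at (301,366) is on the prediction, over the mortar ellipse. I lower 40 mm, which puts the foot at 120 mm, 25 mm over the rim.

```bash
python3 -m pendant '[[[0,0,0.004],[0,0,0],0],[[0,0,0.012],[0,0,0],0],[[0,0,0.022],[0,0,0],0],[[0,0,0.031],[0,0,0],0],[[0,0,0.037],[0,0,0],0],[[0,0,0.040],[0,0,0],0],[[0,0,0.040],[0,0,0],0],[[0,0,0.040],[0,0,0],0],[[0,0,0.040],[0,0,0],0],[[0,0,0.040],[0,0,0],0]]'
python3 - <<'E'
from plant import capture,get_obs
from ov import *
o=get_obs();print(o["tool_pos"],abs(o["dq"]).max(),o["contact_force"])
S=capture("scene")
x,y,z=o["tool_pos"];f=z-335.3
C=[(x,y,f,26,(0,200,0)),(478,-360,95,57.5,(0,0,255)),(535,-136,96,40,(255,0,0))]
cv2.imwrite("pics/ov4.png",ov(S,[(225,150,160,190)],C,3))
E
```

```text
time: 11.4
tool_pos: [478.1, -359.9, 455.8]
tcp_rot: [-3.141, 0.001, 2.702]
contact_force: [0.3, 0.2, -3.3]
grip_width: 53.9
[ 478.08415119 -359.91530078  455.75341169] 0.0004863184635961941 [ 0.29163627  0.18050326 -3.27377387]
```

View pics/ov4.png

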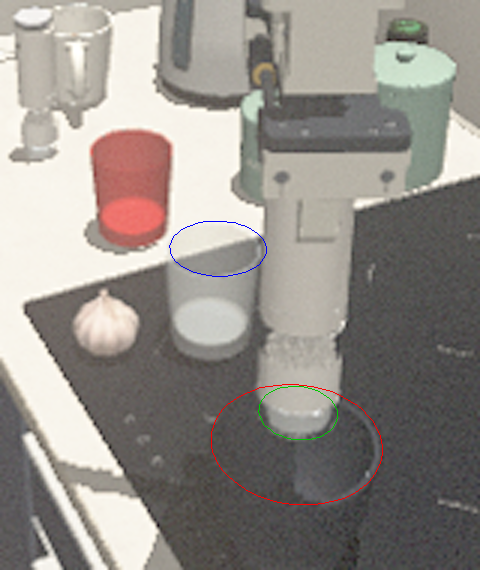

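The foot at (298,412) matches the prediction of 120 mm, centred over the mortar's rim ellipse at (297,444). The arm is still and the force is the mill's weight only. Handing in.

```bash
python3 -c "
from plant import close_job
print(close_job())"
```

```text
the job is handed in; nothing more can be done
None
```

I pressed the cap home, lifted the mill by its barrel over the row, and handed the job in at 11.4 s, still holding it upright over the middle of the mortar. No verdict was reported.

- **Cap:** it slid under about 5 N and stopped with the fingertips at 211.6 mm. It did not move further at 20 N, and the picture afterwards matched the 212 mm outline.
- **Hold:** the foot is at about 120 mm, roughly 25 mm above the mortar's rim, and centred to within a few millimetres by camera. The grip is 54 mm, the arm is still, and the force is −3.3 N, which is the mill's weight alone, so it is not touching the mortar.
- **Row:** the garlic and the glass look unmoved in the last pictures. The spice jar was hidden behind the mill and arm, so I did not check it by eye. The foot passed about 50 mm above the jar's top, and no extra force showed at the end of any move.
- **Measurements that disagreed:** my first triangulation put the mortar rim at 84 mm and the cap at 213 mm, where the text gives 95 and 218. The projected outlines matched the text's heights, so I used those. The first estimate of the foot was also poor, up to about 5 pixels off, and I dropped it.

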